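# Lock the chain tensioner with its T-bolt

## Task

Lock the blue chain tensioner to the aluminium T-slot rail: take the red-winged clamp bolt, lower its hammer head into the bare end of the slot with the wing lying along the slot, and slide it along until its stem is at the inner end of the tensioner's open-ended foot slot. Only then give it a quarter turn, either way, so that the wing lies across the rail and the head locks under the lips, and let go, leaving it upright. Leave the blue-winged bolt standing where it is: its square head does not fit.

Things in the scene. Friction and masses are not known exactly. Their poses are not given: they have to be found in the camera images.
- red_bolt_grip (a point): Centre of the red wing: grip here; on the loose bolt's axis, 70 mm above its underside. Bolt stands upright, 0.14-0.28 kg. Heights from underside: hammer head 48x20 mm, 0-12; stem diameter 10; collar diameter 34, 39-44; wing 46 long, 14 thick, 53-87. x: along the wing and the head's 48 mm (parallel); y: across the wing; z: up. Half a turn makes no difference.
- slot_entry (a point): Where the head goes in: middle of the slot's mouth in the bare end of the fixed aluminium rail (370x80x36 mm), 80 mm from its end cap, level with its top, 36 mm above table. x: along slot to the tensioner; z: up. Mouth 32 wide, lips 10 thick, channel below 62 wide, 18 high; its floor is 28 mm below this point. Standing on it, the bolt's wing centre is 42 mm above this point.
- foot_slot (a point): The bolt axis's place in the fixed blue tensioner's foot (plate 8 mm thick on the rail), at the plate's top, 44 mm above table, 105-135 mm from the entry. x: along slot away from the bare end; z: up. Foot slot 18 wide, flared mouth 36 mm before this point; stem meets its end 8 mm beyond. Seated wing centre: 34 mm above, 6 mm free lift. Sprocket from 90 mm beyond, 69 mm high.
- blue_bolt_grip (a point): Centre of the blue wing of another loose bolt standing on the table, to be left alone; 70 mm above its underside. Same as the red bolt but with a square head, 46x46 mm, too wide for the slot. The two bolts and a black rubber levelling foot change places from run to run.
Not all that is in view belongs to the job. Leave any orange or turquoise look-alike of the part that bears red_bolt_grip alone.

How it is judged:
By the outcome, as a careful person would: the job done as asked, in the order asked, and still so for the second after the job is handed in, with the robot touching nothing.
It also fails if it takes over 51 s, if anything falls off the work surface, if the arm or the gripper's body presses on something with over 40 N, if the wrist force passes 120 N, or if a joint passes its speed limit or range.

## Robot

A 7-joint arm with a two-finger parallel gripper is mounted at the origin on the work surface. World frame = base frame: x ahead of the robot, y to its left, z up, the work surface at z = 0. Lengths are in mm, angles in rad, forces in N, time in s.
With the tool pointing down it reaches from about 425 to 950 mm from the base axis. Payload 16.7 kg.
Tool frame: the origin (TCP) lies at the very end of the fingers, on their centre line; the grasp point (between the pads) lies 19 mm behind it; z points along the fingers, y is the direction in which the jaws open and shut (so a half turn about z gives the same grasp; the last joint's range is limited). The gripper opens to 94 mm and grips with 3 to 60 N. Pads are 16 mm wide; open, the fingers measure 119 mm over their backs; the gripper's body (75 mm by 177 mm) begins 78 mm behind the grasp point.
Start: joints at [1.075, 0.426, 0.074, 1.606, -0.034, 1.111, -0.067], TCP at [228.758, -635.015, 205.467] pointing down, gripper open.
Joint ranges: [-2.85, 2.85], [-0.5, 2.14], [-1.23, 1.37], [0.21, 2.46], [-1.02, 4.16], [0.16, 2.05], [-2.73, 2.73]. Speed limits (rad/s): [1.89, 1.89, 2.39, 2.39, 3.01, 3.01, 3.01].

## Interface

Orientations are given as [roll, pitch, yaw] about the fixed x, y, z axes, in that order (R = Rz(yaw) Ry(pitch) Rx(roll)).
In Python, from station import arm gives the robot as it stands.
- The arm moves only by the tool drive_tool, never from a script. Its argument "motion" is a list of rows, each a list of 2 entries, a list of its own where there are three numbers: the shift along the tool's x, y, z in m, then the turn about the tool's z in degrees. In form: [[[dx, dy, dz], turn], ...]. A call has exactly 5 rows; each row is the pose to reach, as a shift and turn from the pose commanded when the call began, along the tool's axes at that moment; what a row does not reach only later rows make up. A row lasts 1/10 s, in which the tool goes at most 50 mm and 8.59 degrees, less where a joint would pass 70% of its speed; a pose out of reach is approached as far as the arm can. A call with a gripper value outside its range is refused whole. "grip" is the finger opening in m, from 0 to 0.094, set as the call begins (left out, the last holds). The fingers move at their own pace and stop on an object; "newtons" is the grip in N (left out, the last holds). Time passes only in rows, so rows that repeat a pose let the fingers close, or fill a call up. It gives the time, the measured TCP pose, the force and the opening at its end, in the units of the state.
- arm.observe(): the state, without advancing time (a new reading comes with each control period).
- arm.grab_frame(name): name is "side" or "top" or "wrist"; returns the picture (384x512x3 uint8, red, green, blue); there is no depth.
- arm.calibration(name): a dict with "camera_matrix" (3x3 intrinsics, pixels), "R" (3x3) and "t" (3): a world point X has camera coordinates R X + t. Camera axes: x right, y down, z forward; pixel columns grow to the right and rows downward; lengths in mm; the calibration is good to about 2 mm. A picture is of the moment at which its call begins: read the wrist's pose just before it. calibration takes no time and is no camera call; for the wrist camera it gives the pose at the moment of the call.
- arm.finish_job(): hands the job in, once; it reports no verdict.
The state is a dict: "t": time; "q": joint angles; "qd": joint speeds; "effort": joint torques, N m; "eef_pos": TCP position; "orientation": TCP orientation; "ft_force": force on the tool from outside, world axes, zero at the start; "ft_torque": the same for the moment, N m; "width": finger opening in mm.
Only numpy, scipy, OpenCV 4.12 (cv2) and the standard library are available. Lean on these libraries where they do the work, as an engineer would, in place of code of your own. Each camera call takes 0.05 s, during which the arm holds its last target.

## Working session

There is one attempt and no reset: what is moved stays moved. The work goes in short steps, Python scripts to look and compute and a tool call to move; the robot and the scene stay as the last step left them, time stands still between calls to the robot, and variables do not carry over. Pictures are saved under pics/ and viewed, and the job is handed in when it is done.

Besides the shell and the picture viewer there is one more tool, called after ">>>" in YAML: its name, and indented under it one key for each argument. drive_tool: Moves the arm, as the interface text tells. Its arguments: {"type":"object","properties":{"motion":{"type":"array","items":{"type":"array"}},"grip":{"type":"number"},"newtons":{"type":"number"}},"required":["motion"]}

```bash
ls; mkdir -p pics; python3 - <<'E'
from station import arm
import cv2,numpy as np
print(arm.observe())
for n in ("side","top","wrist"):
    c=arm.calibration(n); print(n,{k:np.round(v,3).tolist() for k,v in c.items()})
    im=arm.grab_frame(n); cv2.imwrite(f"pics/{n}0.png",im[:,:,::-1])
E
```

```text
pics
{'t': 0.0, 'q': array([ 1.07549897,  0.4266892 ,  0.0738742 ,  1.60660552, -0.0341124 ,
        1.11080713, -0.06707504]), 'qd': array([-0.0008998 ,  0.00058489, -0.00161247,  0.00099685, -0.00083615,
       -0.00158795,  0.00111719]), 'effort': array([ 1.76723152e-03, -9.35807920e+01,  3.66693065e+00, -4.54192114e+01,
       -4.88255918e-02,  2.02326308e-02,  1.44670380e-04]), 'eef_pos': array([ 228.60082118, -634.64492668,  204.80552316]), 'orientation': array([-3.14034661e+00,  8.76260590e-05,  3.45764022e-01]), 'ft_force': array([ 0.35403613,  0.73166266, -0.52874253]), 'ft_torque': array([ 0.03878081, -0.03002598, -0.01710763]), 'width': 94.04893132525807}
side {'camera_matrix': [[404.44, 0.0, 255.601], [0.0, 404.44, 183.587], [0.0, 0.0, 1.0]], 'R': [[0.765, -0.644, 0.005], [-0.419, -0.504, -0.756], [0.489, 0.576, -0.655]], 't': [-451.397, 243.778, 646.609]}
top {'camera_matrix': [[495.368, 0.0, 256.164], [0.0, 495.368, 189.444], [0.0, 0.0, 1.0]], 'R': [[-0.024, -1.0, -0.017], [-0.984, 0.027, -0.176], [0.176, 0.012, -0.984]], 't': [-73.788, 516.655, 1072.451]}
wrist {'camera_matrix': [[318.967, 0.0, 257.74], [0.0, 318.967, 193.051], [0.0, 0.0, 1.0]], 'R': [[0.338, -0.941, -0.002], [-0.911, -0.328, 0.248], [-0.234, -0.082, -0.969]], 't': [-674.608, -25.665, 390.767]}
```

View pics/side0.png

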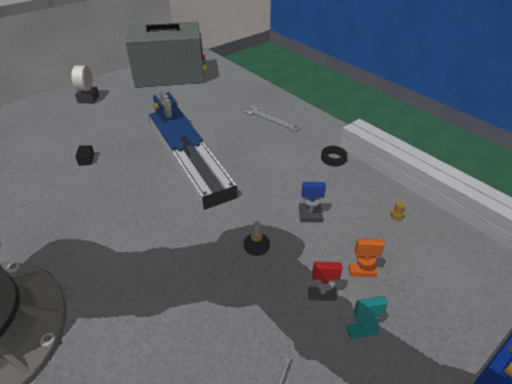

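View pics/top0.png

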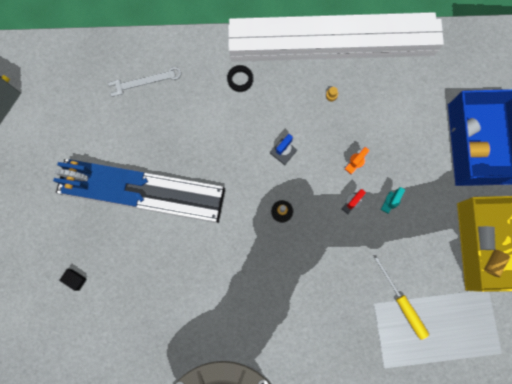

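View pics/wrist0.png

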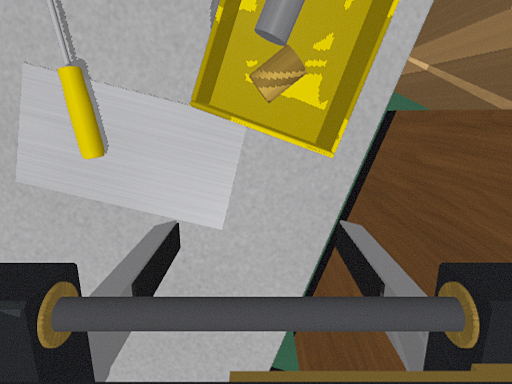

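Candidates for the red bolt in the top picture: red (357,201), orange (358,160), turquoise (394,200) and blue (285,144). The red one with the dark head matches the description. In the side picture it is at (327,272). I'll check a crop and measure.

```bash
cat > h.py <<'E'
import numpy as np,cv2
from station import arm
def ray(n,uv,cal=None):
    c=cal or arm.calibration(n); K,R,t=c["camera_matrix"],c["R"],c["t"]
    K=np.array(K);R=np.array(R);t=np.array(t).ravel()
    d=R.T@np.linalg.solve(K,np.array([uv[0],uv[1],1.])); return -R.T@t,d
def plane(n,uv,z,cal=None):
    o,d=ray(n,uv,cal); return o+d*(z-o[2])/d[2]
def tri(a,b):
    (o1,d1),(o2,d2)=a,b
    A=np.stack([d1,-d2],1); s=np.linalg.lstsq(A,o2-o1,rcond=None)[0]
    p,q=o1+d1*s[0],o2+d2*s[1]; return (p+q)/2,np.linalg.norm(p-q)
def proj(n,X,cal=None):
    c=cal or arm.calibration(n); p=np.array(c["camera_matrix"])@(np.array(c["R"])@np.array(X,float)+np.array(c["t"]).ravel()); return p[:2]/p[2]
def mask(im,lo,hi):
    return cv2.inRange(cv2.cvtColor(im,cv2.COLOR_RGB2HSV),np.array(lo),np.array(hi))
def red(im):
    return mask(im,(0,150,70),(4,255,255))|mask(im,(174,150,70),(180,255,255))
def blobs(m,amin=20):
    cs,_=cv2.findContours(m,cv2.RETR_EXTERNAL,cv2.CHAIN_APPROX_NONE)
    return [(cv2.contourArea(c),cv2.minAreaRect(c)) for c in cs if cv2.contourArea(c)>amin]
E
python3 - <<'E'
from h import *
T=cv2.imread("pics/top0.png")[:,:,::-1];S=cv2.imread("pics/side0.png")[:,:,::-1]
for n,im in (("top",T),("side",S)):
    for b in blobs(red(im)): print(n,b)
a=cv2.resize(T[170:235,320:420],None,fx=5,fy=5,interpolation=cv2.INTER_CUBIC)
b=cv2.resize(S[230:350,290:400],None,fx=4,fy=4,interpolation=cv2.INTER_CUBIC)
W=np.zeros((480,500+440,3),np.uint8);W[:325,:500]=a;W[:,500:]=b
W=cv2.resize(W,(800,408));cv2.imwrite("pics/crop1.png",W[:,:,::-1])
r=cv2.resize(T[150:235,50:235],None,fx=4.3,fy=4.3,interpolation=cv2.INTER_CUBIC);cv2.imwrite("pics/rail1.png",r[:,:,::-1])
E
```

```text
top (115.5, ((355.82940673828125, 198.78237915039062), (6.182518005371094, 22.669233322143555), 40.601295471191406))
side (447.0, ((327.0, 272.0), (20.0, 28.0), 90.0))
```

View pics/crop1.png

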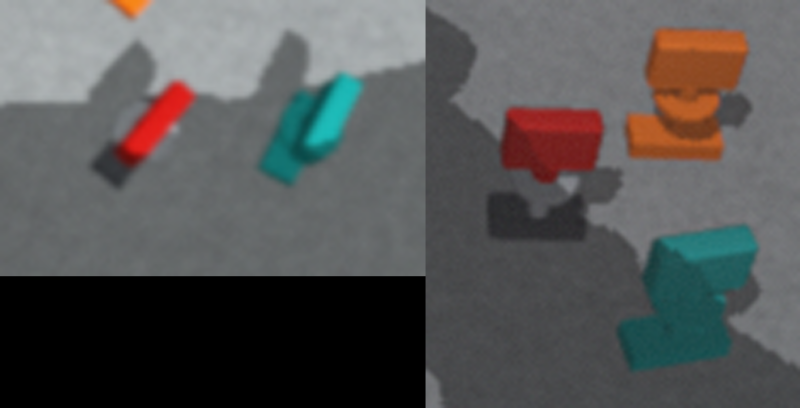

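View pics/rail1.png

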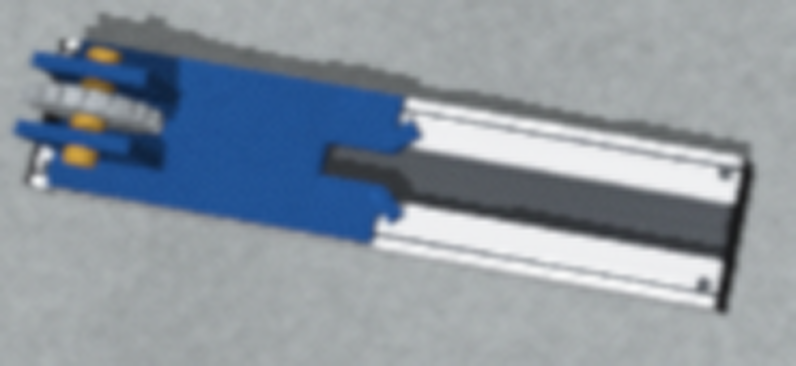

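```bash
python3 - <<'E'
from h import *
T=cv2.imread("pics/top0.png")[:,:,::-1];S=cv2.imread("pics/side0.png")[:,:,::-1]
X,e=tri(ray("top",(355.83,198.78)),ray("side",(327,272)));print("red tri",X,e)
m=red(T);c=max(cv2.findContours(m,0,2)[0],key=cv2.contourArea)
P=np.array([plane("top",p[0],85)[:2] for p in c],np.float32);print("top@85",cv2.minAreaRect(P), cv2.minAreaRect(P*1)[1])
c=max(cv2.findContours(red(S),0,2)[0],key=cv2.contourArea);print("side centre@70",plane("side",(327,272),70))
g=lambda u,v,z:plane("top",(50+u/4.3-.4,150+v/4.3-.4),z)[:2]
for nm,p in dict(cap1=(748,152),cap2=(723,305),slU1=(450,157),slU2=(725,203),slL1=(450,208),slL2=(725,254),edU1=(410,100),edU2=(745,158),edL1=(380,240),edL2=(720,298)).items(): print(nm,np.round(g(*p,36),1))
print("foot end",[np.round(g(*p,44),1) for p in((334,147),(322,173))])
E
```

```text
red tri [ 484.42422798 -306.16144485   65.99356049] 0.9666670121436616
top@85 ((481.1737365722656, -302.279541015625), (13.188643455505371, 50.03418731689453), 47.182151794433594) (13.188643455505371, 50.03418731689453)
side centre@70 [ 482.26093612 -308.13010222   70.        ]
cap1 [528.6 -12.8]
cap2 [447.5   1.3]
slU1 [530.3 145.7]
slU2 [ 5.016e+02 -3.000e-01]
slL1 [502.8 145.4]
slL2 [474.4  -0. ]
edU1 [561.9 167.5]
edU2 [525.5 -11.2]
edL1 [486.7 182.3]
edL2 [451.2   2.8]
foot end [array([535.8, 205.5]), array([522. , 211.6])]
```

The close crop confirms it. The red wing sits over a grey collar and a narrow dark head parallel to the wing. The orange and turquoise ones are single-colour look-alikes, and the blue one has a square head. I'll move above red and look with the wrist camera.

```bash
cat >> h.py <<'E'
from scipy.spatial.transform import Rotation as Ro
def plan(x=None,y=None,z=None,yaw=None):
    s=arm.observe();p=s["eef_pos"];R=Ro.from_euler("xyz",s["orientation"]).as_matrix()
    tgt=[a if a is not None else b for a,b in zip((x,y,z),p)]
    d=R.T@(np.array(tgt)-p); cur=np.degrees(np.arctan2(R[1,0],R[0,0]))
    turn=0 if yaw is None else -((yaw-cur+180)%360-180)
    print("t %.2f"%s["t"],"pos",np.round(p,1),"yaw %.1f tilt %s"%(cur,np.round(np.degrees(np.arccos(-R[2,2])),2)),"w %.1f"%s["width"],"F",np.round(s["ft_force"],1),"q",np.round(s["q"],2))
    print("shift m",np.round(d/1000,4),"turn %.1f"%turn)
E
python3 -c "
from h import *
plan(482,-304.5,205,137)"
```

```text
t 0.15 pos [ 228.7 -634.7  204.9] yaw 19.8 tilt 0.06 w 94.1 F [ 0.5 -0.6  0.2] q [ 1.08  0.43  0.07  1.61 -0.03  1.11 -0.07]
shift m [ 3.503e-01 -2.248e-01  1.000e-04] turn -117.2
```

>>> drive_tool:
  motion:
    - [[0.035,-0.022,0],-8]
    - [[0.075,-0.048,0],-16]
    - [[0.115,-0.074,0],-24]
    - [[0.155,-0.1,0],-32]
    - [[0.195,-0.125,0],-40]

```text
t: 0.65
eef_pos: [370.6, -449.5, 205.5]
orientation: [-3.142, 0.0, 1.05]
ft_force: [0.0, -0.2, -0.2]
width: 93.8
```

```bash
python3 -c "
from h import *
plan(482,-304.5,205,137)"
```

```text
t 0.65 pos [ 370.6 -449.5  205.5] yaw 60.1 tilt 0.01 w 93.8 F [ 0.  -0.2 -0.2] q [ 0.89  0.28 -0.15  1.81  0.05  1.05  0.21]
shift m [0.1812 0.0244 0.0005] turn -76.9
```

>>> drive_tool:
  motion:
    - [[0.036,0.005,0],-8]
    - [[0.072,0.01,0],-16]
    - [[0.108,0.015,0],-24]
    - [[0.145,0.02,0],-32]
    - [[0.181,0.024,0],-40]

```text
t: 1.15
eef_pos: [482.4, -305.6, 205.5]
orientation: [-3.142, -0.0, 1.748]
ft_force: [0.4, -0.2, -0.5]
width: 94.0
```

```bash
python3 -c "
from h import *
plan(482,-304.5,205,137)"
```

```text
t 1.15 pos [ 482.4 -305.6  205.5] yaw 100.1 tilt 0.0 w 94.0 F [ 0.4 -0.2 -0.5] q [ 0.74  0.28 -0.35  1.82  0.11  1.06  0.53]
shift m [ 0.0011 -0.0002  0.0005] turn -36.9
```

>>> drive_tool:
  motion:
    - [[0.001,0,0],-8]
    - [[0.001,0,0],-16]
    - [[0.001,0,0],-24]
    - [[0.001,0,0],-32]
    - [[0.001,0,0],-37]

```text
t: 1.65
eef_pos: [481.3, -305.9, 205.3]
orientation: [-3.142, -0.0, 2.393]
ft_force: [-0.3, -0.7, 0.5]
width: 94.1
```

```bash
python3 - <<'E'
from h import *
c=arm.calibration("wrist");im=arm.grab_frame("wrist");cv2.imwrite("pics/w1.png",im[:,:,::-1])
plan(482,-304.5,205,137)
m=red(im);b=blobs(m);print(b, "cam",-np.array(c["R"]).T@np.array(c["t"]).ravel())
ct=max(cv2.findContours(m,0,2)[0],key=cv2.contourArea)
T=cv2.imread("pics/w1.png");print("exp",proj("wrist",(482,-304.5,87),c))
print(cv2.approxPolyDP(ct,3,True).reshape(-1,2).tolist())
E
```

```text
t 1.70 pos [ 481.3 -306.   205.3] yaw 137.4 tilt 0.03 w 93.8 F [0.  0.2 0.7] q [ 0.83  0.29 -0.45  1.82  0.14  1.06  1.15]
shift m [0.0005 0.0016 0.0003] turn 0.4
[(606.0, ((260.4999694824219, 186.49998474121094), (48.99999237060547, 12.999998092651367), 90.0))] cam [ 428.64107117 -257.54488983  384.20548801]
exp [259.62423728 188.07160412]
[[256, 162], [255, 210], [265, 211], [266, 163]]
```

View pics/w1.png

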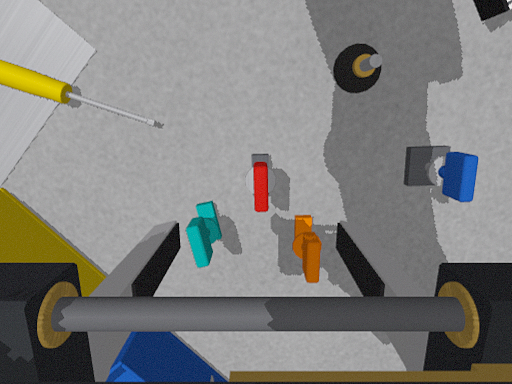

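```bash
python3 - <<'E'
from h import *
c=arm.calibration("wrist")
a=plane("wrist",(260.5,211.5),87,c); b=plane("wrist",(260.5,162),53,c); b2=plane("wrist",(260.5,162),87,c)
print(a,b,(a+b)/2,np.linalg.norm((a-b)[:2]),"yaw",np.degrees(np.arctan2(*(b-a)[1::-1])))
for q in [(256,162),(266,163),(255,210),(265,211)]: print(plane("wrist",q,87,c))
m=(a+b)/2; plan(m[0],m[1],51,137.2)
E
```

```text
[ 499.85116364 -319.82142162   87.        ] [ 468.0715053  -290.24806413   53.        ] [ 483.96133447 -305.03474288   70.        ] 43.41117548825217 yaw 137.059512095951
[ 461.13935188 -290.02135724   87.        ]
[ 468.19916608 -283.75886195   87.        ]
[ 495.08764468 -322.72762212   87.        ]
[ 502.45100587 -316.24772011   87.        ]
t 1.70 pos [ 481.3 -306.   205.3] yaw 137.4 tilt 0.03 w 93.8 F [0.  0.2 0.7] q [ 0.83  0.29 -0.45  1.82  0.14  1.06  1.15]
shift m [-0.0014  0.0025  0.1543] turn 0.2
```

The wrist picture shows the red wing at (260,187) between the jaws, with orange at (308,250) and turquoise at (203,235) well clear. I'll descend with the jaws partly closed.

>>> drive_tool:
  motion:
    - [[-0.001,0.0025,0.025],0]
    - [[-0.001,0.0025,0.06],0]
    - [[-0.001,0.0025,0.1],0]
    - [[-0.001,0.0025,0.135],0]
    - [[-0.001,0.0025,0.152],0]
  grip: 0.055
  newtons: 30

```text
t: 2.2
eef_pos: [482.3, -304.1, 50.4]
orientation: [-3.141, -0.004, 2.386]
ft_force: [0.3, 1.1, 1.2]
width: 57.7
```

>>> drive_tool:
  motion:
    - [[0,0,0],0]
    - [[0,0,0],0]
    - [[0,0,0],0]
    - [[0,0,0],0]
    - [[0,0,0],0]
  grip: 0.0
  newtons: 30

```text
t: 2.7
eef_pos: [484.3, -305.2, 54.4]
orientation: [3.141, 0.001, 2.387]
ft_force: [-0.3, -0.6, -0.2]
width: 18.5
```

```bash
python3 - <<'E'
from h import *
im=arm.grab_frame("wrist");s=arm.grab_frame("side")
cv2.imwrite("pics/w2.png",im[:,:,::-1]);cv2.imwrite("pics/s2.png",cv2.resize(s[200:340,260:420],None,fx=4,fy=4)[:,:,::-1])
plan()
E
```

```text
t 2.80 pos [ 484.2 -305.1   54.2] yaw 136.8 tilt 0.06 w 13.8 F [-1.3  1.   5.5] q [ 0.77  0.47 -0.4   1.94  0.26  0.78  1.04]
shift m [0. 0. 0.] turn 0.0
```

View pics/w2.png

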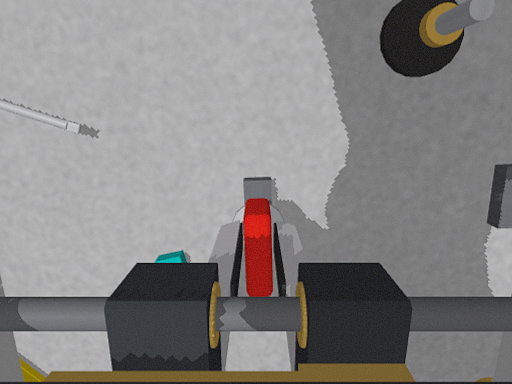

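View pics/s2.png

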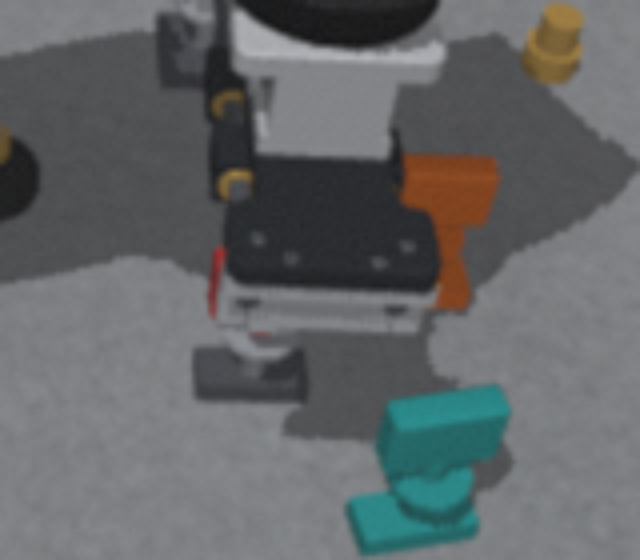

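The wing is held: opening 13.8 mm, red between the pads at (258,250), still upright. Next I'll lift and carry it toward the rail.

>>> drive_tool:
  motion:
    - [[0,0,-0.01],0]
    - [[0,0,-0.03],0]
    - [[0,0,-0.065],0]
    - [[0,0,-0.1],0]
    - [[0,0,-0.13],0]
  newtons: 40

```text
t: 3.3
eef_pos: [484.0, -304.6, 185.9]
orientation: [3.141, 0.001, 2.388]
ft_force: [1.0, -0.6, -1.4]
width: 13.8
```

```bash
python3 - <<'E'
from h import *
plan(503.4,72.8,185,78.85)
E
```

```text
t 3.30 pos [ 484.  -304.6  185.9] yaw 136.8 tilt 0.05 w 13.8 F [ 1.  -0.6 -1.4] q [ 0.82  0.31 -0.45  1.84  0.16  1.03  1.13]
shift m [0.2441 0.2885 0.0009] turn 58.0
```

>>> drive_tool:
  motion:
    - [[0.02,0.024,0],4]
    - [[0.045,0.054,0],10]
    - [[0.07,0.083,0],17]
    - [[0.096,0.113,0],24]
    - [[0.122,0.144,0],31]

```text
t: 3.8
eef_pos: [493.2, -114.9, 184.2]
orientation: [3.141, 0.0, 1.841]
ft_force: [0.6, 0.9, -1.5]
width: 13.9
```

```bash
python3 - <<'E'
from h import *
plan(503.4,72.8,185,78.85)
E
```

```text
t 3.80 pos [ 493.2 -114.9  184.2] yaw 105.5 tilt 0.03 w 13.9 F [ 0.6  0.9 -1.5] q [ 0.52  0.21 -0.48  1.98  0.11  0.98  0.26]
shift m [ 0.1781  0.06   -0.0008] turn 26.7
```

>>> drive_tool:
  motion:
    - [[0.045,0.015,0],7]
    - [[0.09,0.03,0],14]
    - [[0.13,0.044,0],20]
    - [[0.16,0.054,0],25]
    - [[0.178,0.06,0],26.7]

```text
t: 4.3
eef_pos: [502.4, 74.4, 184.3]
orientation: [3.141, -0.001, 1.38]
ft_force: [-0.9, -0.4, -1.8]
width: 13.8
```

>>> drive_tool:
  motion:
    - [[0,0,0],0]
    - [[0,0,0],0]
    - [[0,0,0],0]
    - [[0,0,0],0]
    - [[0,0,0],0]

```text
t: 4.8
eef_pos: [502.8, 70.5, 183.5]
orientation: [-3.142, 0.0, 1.38]
ft_force: [0.6, 0.3, -1.6]
width: 13.9
```

```bash
python3 - <<'E'
from h import *
plan(503.4,72.8,185,78.85)
c=arm.calibration("wrist");im=arm.grab_frame("wrist");t=arm.grab_frame("top")
import pickle;pickle.dump((c,arm.observe()),open("w3.pkl","wb"))
cv2.imwrite("pics/w3.png",im[:,:,::-1]);cv2.imwrite("pics/t3.png",t[:,:,::-1])
cv2.imwrite("pics/w3b.png",cv2.resize(im[0:300,130:390],None,fx=2.0,fy=2,interpolation=cv2.INTER_CUBIC)[:,:,::-1])
E
```

```text
t 4.80 pos [502.8  70.5 183.5] yaw 79.0 tilt 0.01 w 13.9 F [ 0.6  0.3 -1.6] q [ 0.21  0.22 -0.53  1.97  0.13  0.99 -0.58]
shift m [ 0.0024  0.0002 -0.0015] turn 0.2
```

View pics/w3b.png

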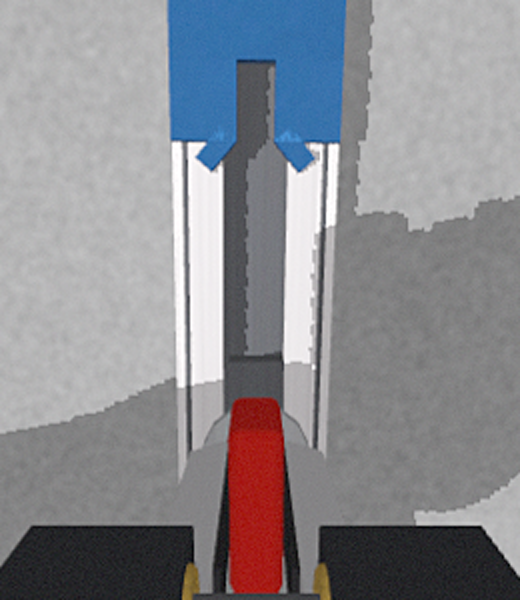

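View pics/w3.png

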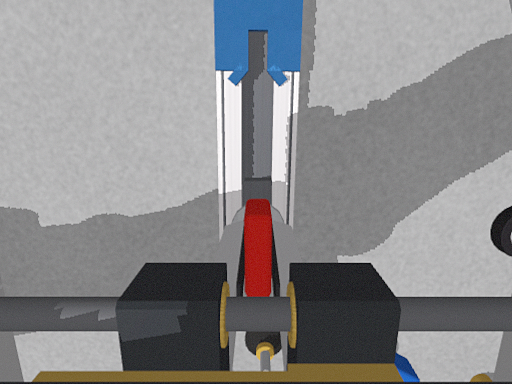

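```bash
python3 - <<'E'
from h import *
import pickle
c,s=pickle.load(open("w3.pkl","rb"))
f=lambda u,v,z:plane("wrist",(130+u/2-.25,v/2-.25),z,c)[:2]
fl,fr=f(237,60,44),f(275,60,44); fl2,fr2=f(236,130,44),f(275,130,44)
print("foot end",fl,fr,"mid",(fl+fr)/2,"w",np.linalg.norm(fl-fr)); m2=(fl2+fr2)/2;print("mouth mid",m2,np.linalg.norm(fl2-fr2))
rl,rr=f(224,330,36),f(284.5,330,36); rl2,rr2=f(222.5,190,36),f(287,190,36)
print("mouth",(rl+rr)/2,np.linalg.norm(rl-rr),(rl2+rr2)/2,np.linalg.norm(rl2-rr2))
for a,b in((rl,rl2),(rr,rr2),(fl2,fl),(fr2,fr)): print("dir",np.degrees(np.arctan2(*(b-a)[::-1])))
E=lambda a,b:None
o1,o2=f(181,350,36),f(330,350,36);o3,o4=f(173,150,36),f(343,150,36)
print("outer",(o1+o2)/2,np.linalg.norm(o1-o2),(o3+o4)/2,np.linalg.norm(o3-o4),np.degrees(np.arctan2(*((o3+o4-o1-o2))[::-1])))
# bolt head check: top +x edge of head at z
z=s["eef_pos"][2]-54+12
h1,h2=f(230,356,z),f(282,356,z);print("head end mid",(h1+h2)/2,np.linalg.norm(h1-h2),"tcp",s["eef_pos"],"->tcp+24u",s["eef_pos"][:2]+24*np.array([np.cos(1.38),np.sin(1.38)]))
E
```

```text
foot end [521.66390064 213.01164559] [538.65814508 209.71191459] mid [530.16102286 211.36178009] w 17.31163102444574
mouth mid [524.24401727 182.10831651] 18.219713909356386
mouth [505.3637055   88.37446525] 31.247826719801232 [518.83468121 156.2334998 ] 31.578990723833705
dir 78.90908306795818
dir 78.63482177273204
dir 77.69380509723145
dir 79.43688162496407
outer [503.99237907  77.93586649] 77.56615495191637 [523.90060102 174.0571222 ] 82.01115948881592 78.29859004816906
head end mid [507.78223042  96.04506277] 18.363964403151023 tcp [502.73273111  70.79215583 183.51445947] ->tcp+24u [507.28411106  94.35664056]
```

```bash
python3 - <<'E'
from h import *
T=cv2.imread("pics/top0.png")
cv2.imwrite("pics/c.png",cv2.resize(T[180:225,180:235],None,fx=12,fy=12,interpolation=cv2.INTER_CUBIC))
E
```

```text
(no output)
```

View pics/c.png

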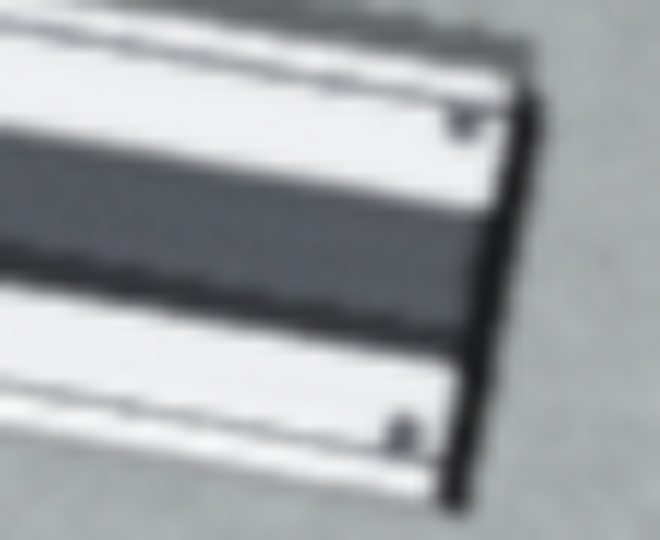

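The wrist picture shows the foot slot's end at (258,30), slot mouth edges at columns 241.5 and 272, and the held bolt's head centred on the slot. Measured from that, the slot yaw is 78.8°, the slot line runs through (502.4, 72.8), and the foot end wall is at (530.2, 211.4). I'll lower to just above the mouth first.

>>> drive_tool:
  motion:
    - [[0.002,0,0.015],0.2]
    - [[0.002,0.0005,0.035],0.2]
    - [[0.002,0.0005,0.06],0.2]
    - [[0.002,0.0005,0.08],0.2]
    - [[0.002,0.0005,0.085],0.2]

```text
t: 5.4
eef_pos: [502.5, 72.8, 96.7]
orientation: [-3.139, 0.001, 1.377]
ft_force: [0.8, 0.1, -0.1]
width: 13.6
```

>>> drive_tool:
  motion:
    - [[0,0,0],0]
    - [[0,0,0],0]
    - [[0,0,0],0]
    - [[0,0,0],0]
    - [[0,0,0],0]

```text
t: 5.9
eef_pos: [503.9, 73.2, 99.0]
orientation: [3.141, -0.0, 1.377]
ft_force: [0.7, -0.0, -1.3]
width: 13.7
```

```bash
python3 - <<'E'
from h import *
plan(502.4,72.8,64,78.8)
im=arm.grab_frame("wrist");t=arm.grab_frame("side")
cv2.imwrite("pics/w4.png",cv2.resize(im[0:300,130:390],None,fx=2.0,fy=2,interpolation=cv2.INTER_CUBIC)[:,:,::-1])
cv2.imwrite("pics/s4.png",cv2.resize(t[80:220,130:270],None,fx=4,fy=4,interpolation=cv2.INTER_CUBIC)[:,:,::-1])
E
```

```text
t 5.90 pos [503.9  73.2  99. ] yaw 78.9 tilt 0.05 w 13.7 F [ 0.7 -0.  -1.3] q [ 0.16  0.33 -0.51  2.05  0.22  0.81 -0.67]
shift m [-0.0006 -0.0014  0.035 ] turn 0.1
```

View pics/w4.png

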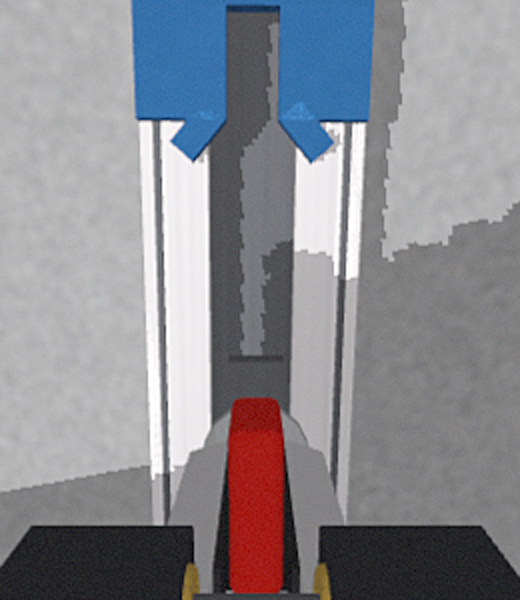

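View pics/s4.png

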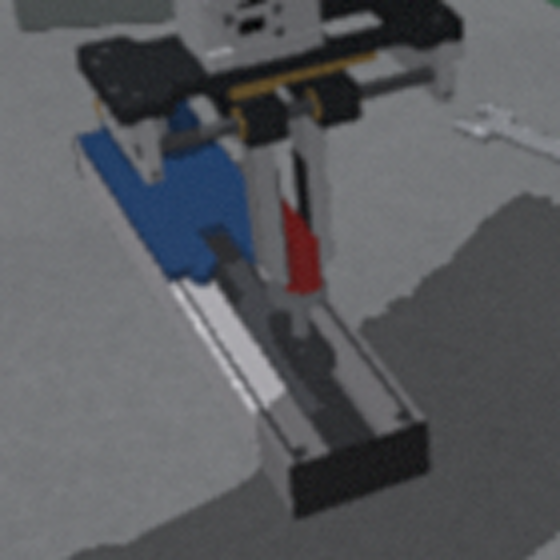

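The head, at crop columns 230 to 282, sits about 1.6 mm right of the slot's middle (edges at 211 and 292). I'll correct that and lower it into the slot.

>>> drive_tool:
  motion:
    - [[-0.0005,-0.0016,0],0.1]
    - [[-0.0005,-0.0016,0.006],0.1]
    - [[-0.0005,-0.0016,0.012],0.1]
    - [[-0.0005,-0.0016,0.018],0.1]
    - [[-0.0005,-0.0016,0.022],0.1]

```text
t: 6.5
eef_pos: [501.6, 72.9, 75.6]
orientation: [-3.141, 0.0, 1.376]
ft_force: [-0.7, -0.3, -1.6]
width: 13.9
```

>>> drive_tool:
  motion:
    - [[0,0,0.003],0]
    - [[0,0,0.006],0]
    - [[0,0,0.009],0]
    - [[0,0,0.011],0]
    - [[0,0,0.011],0]

```text
t: 7.0
eef_pos: [501.8, 73.0, 65.3]
orientation: [-3.141, 0.0, 1.376]
ft_force: [-0.3, 0.6, -1.3]
width: 13.8
```

>>> drive_tool:
  motion:
    - [[0,0,0],0]
    - [[0,0,0],0]
    - [[0,0,0],0]
    - [[0,0,0],0]
    - [[0,0,0],0]

```text
t: 7.5
eef_pos: [501.9, 73.0, 65.5]
orientation: [3.142, -0.0, 1.375]
ft_force: [-0.8, 0.3, -1.6]
width: 13.8
```

```bash
python3 - <<'E'
from h import *
plan(527.6,198.6,64,78.8)
im=arm.grab_frame("wrist");t=arm.grab_frame("side")
cv2.imwrite("pics/w5.png",cv2.resize(im[0:300,130:390],None,fx=2.0,fy=2,interpolation=cv2.INTER_CUBIC)[:,:,::-1])
cv2.imwrite("pics/s5.png",cv2.resize(t[80:220,130:270],None,fx=4,fy=4,interpolation=cv2.INTER_CUBIC)[:,:,::-1])
E
```

```text
t 7.50 pos [501.9  73.   65.5] yaw 78.8 tilt 0.0 w 13.8 F [-0.8  0.3 -1.6] q [ 0.14  0.38 -0.49  2.08  0.26  0.75 -0.71]
shift m [0.1282 0.0008 0.0016] turn 0.0
```

View pics/w5.png

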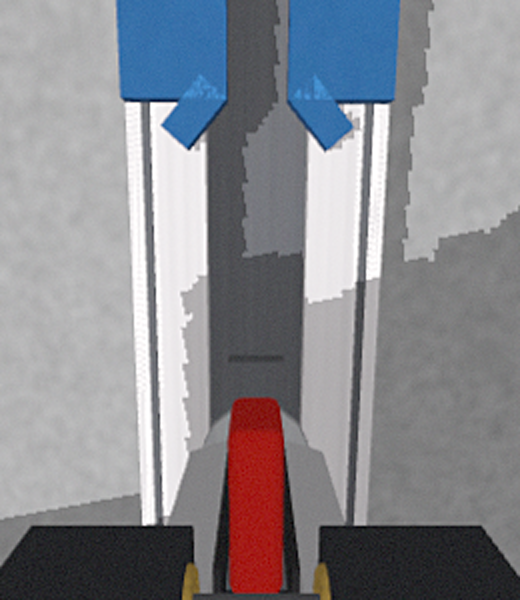

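View pics/s5.png

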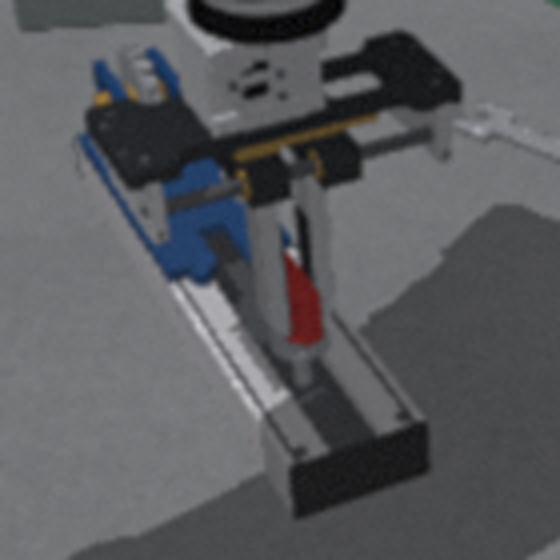

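The head is in the slot with no contact force, and the bolt is centred between the mouth edges. I'll lower it 1.5 mm and slide.

>>> drive_tool:
  motion:
    - [[0.003,0,0.0015],0]
    - [[0.015,0,0.0015],0]
    - [[0.03,0.0002,0.0015],0]
    - [[0.045,0.0003,0.0015],0]
    - [[0.06,0.0004,0.0015],0]

```text
t: 8.1
eef_pos: [514.2, 133.8, 64.0]
orientation: [3.142, -0.0, 1.376]
ft_force: [1.0, 0.0, -0.9]
width: 13.6
```

>>> drive_tool:
  motion:
    - [[0.01,0,0],0]
    - [[0.02,0.0002,0],0]
    - [[0.03,0.0003,0],0]
    - [[0.038,0.0004,0],0]
    - [[0.04,0.0004,0],0]

```text
t: 8.6
eef_pos: [522.3, 171.9, 64.0]
orientation: [-3.142, -0.0, 1.376]
ft_force: [1.2, 0.3, -1.0]
width: 14.0
```

```bash
python3 - <<'E'
from h import *
plan(527.6,198.6,64,78.8)
t=arm.grab_frame("side")
cv2.imwrite("pics/s6.png",cv2.resize(t[80:200,130:250],None,fx=5,fy=5,interpolation=cv2.INTER_CUBIC)[:,:,::-1])
E
```

```text
t 8.60 pos [522.3 171.9  64. ] yaw 78.9 tilt 0.03 w 14.0 F [ 1.2  0.3 -1. ] q [-0.03  0.44 -0.5   1.98  0.29  0.79 -0.89]
shift m [0.0272 0.0001 0.    ] turn 0.1
```

View pics/s6.png

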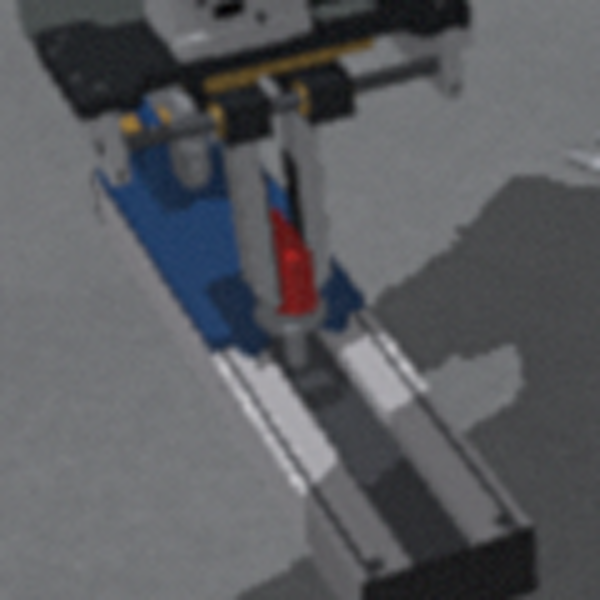

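>>> drive_tool:
  motion:
    - [[0.006,0,0],0]
    - [[0.013,0,0],0]
    - [[0.019,0,0],0]
    - [[0.024,0,0],0]
    - [[0.026,0,0],0]

```text
t: 9.15
eef_pos: [527.3, 197.1, 64.0]
orientation: [-3.142, -0.0, 1.376]
ft_force: [0.8, -0.4, -1.7]
width: 14.1
```

>>> drive_tool:
  motion:
    - [[0.001,0,0],0]
    - [[0.002,0,0],0]
    - [[0.003,0,0],0]
    - [[0.004,0,0],0]
    - [[0.004,0,0],0]

```text
t: 9.65
eef_pos: [528.0, 200.4, 64.0]
orientation: [3.142, -0.0, 1.375]
ft_force: [0.1, -0.0, -1.2]
width: 14.3
```

>>> drive_tool:
  motion:
    - [[0.0005,0,0],0]
    - [[0.001,0,0],0]
    - [[0.0015,0,0],0]
    - [[0.002,0,0],0]
    - [[0.002,0,0],0]

```text
t: 10.15
eef_pos: [528.3, 202.4, 64.0]
orientation: [-3.142, -0.0, 1.376]
ft_force: [-0.7, 0.1, -1.5]
width: 13.8
```

>>> drive_tool:
  motion:
    - [[0.0005,0,0],0]
    - [[0.001,0,0],0]
    - [[0.0015,0,0],0]
    - [[0.002,0,0],0]
    - [[0.002,0,0],0]

```text
t: 10.65
eef_pos: [528.7, 204.4, 64.0]
orientation: [-3.142, -0.0, 1.376]
ft_force: [0.0, -0.5, -1.0]
width: 13.6
```

>>> drive_tool:
  motion:
    - [[0.0005,0,0],0]
    - [[0.001,0,0],0]
    - [[0.0015,0,0],0]
    - [[0.002,0,0],0]
    - [[0.002,0,0],0]

```text
t: 11.15
eef_pos: [529.1, 206.3, 64.0]
orientation: [3.142, -0.0, 1.376]
ft_force: [0.0, 0.7, -2.1]
width: 13.9
```

>>> drive_tool:
  motion:
    - [[0.0005,0,0],0]
    - [[0.001,0,0],0]
    - [[0.001,0,0],0]
    - [[0.0015,0,0],0]
    - [[0.0015,0,0],0]

```text
t: 11.65
eef_pos: [529.4, 207.2, 64.0]
orientation: [-3.141, 0.001, 1.375]
ft_force: [-1.1, -4.0, 0.9]
width: 13.8
```

```bash
python3 - <<'E'
from h import *
plan()
t=arm.grab_frame("side");w=arm.grab_frame("wrist");u=arm.grab_frame("top")
cv2.imwrite("pics/s7.png",cv2.resize(t[60:180,120:240],None,fx=5,fy=5,interpolation=cv2.INTER_CUBIC)[:,:,::-1])
cv2.imwrite("pics/w7.png",w[:,:,::-1]);
E
```

```text
t 11.65 pos [529.4 207.2  64. ] yaw 78.8 tilt 0.04 w 13.8 F [-1.1 -4.   0.9] q [-0.09  0.47 -0.5   1.94  0.3   0.81 -0.95]
shift m [0. 0. 0.] turn 0.0
```

View pics/s7.png

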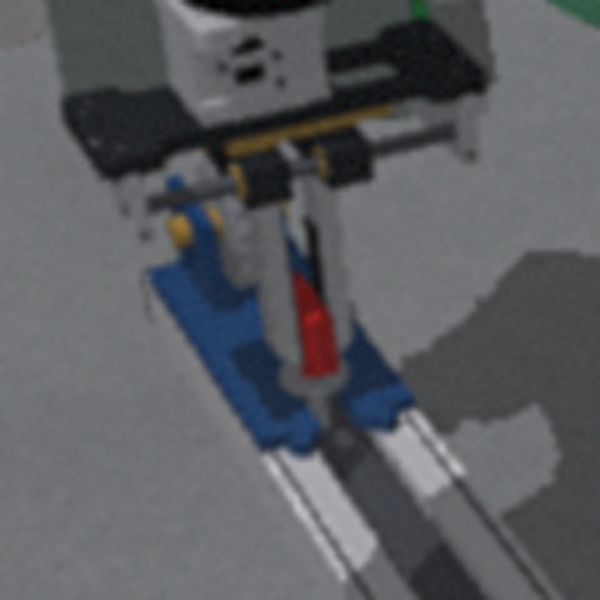

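View pics/w7.png

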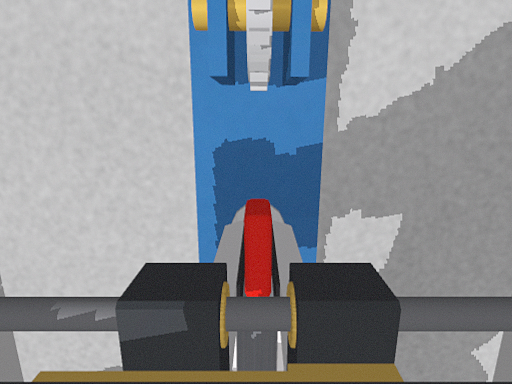

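The stem touches the foot slot's end at TCP y ≈ 207 (4 N), within 1 mm of the camera estimate of 206.4. I'll back off to the nominal place, then give the quarter turn.

>>> drive_tool:
  motion:
    - [[-0.002,0,0],0]
    - [[-0.004,0,0],0]
    - [[-0.006,0,0],0]
    - [[-0.007,0,0],0]
    - [[-0.007,0,0],0]

```text
t: 12.3
eef_pos: [528.1, 200.7, 64.1]
orientation: [3.141, -0.0, 1.375]
ft_force: [-0.8, -0.0, -2.1]
width: 13.5
```

>>> drive_tool:
  motion:
    - [[0,0,0],-5]
    - [[0,0,0],-12]
    - [[0,0,0],-20]
    - [[0,0,0],-28]
    - [[0,0,0],-35]

```text
t: 12.8
eef_pos: [528.1, 201.0, 64.1]
orientation: [3.141, -0.0, 1.992]
ft_force: [0.3, -1.3, -1.9]
width: 13.5
```

```bash
python3 - <<'E'
from h import *
plan(None,None,62.5,168.8)
E
```

```text
t 12.80 pos [528.1 201.   64.1] yaw 114.1 tilt 0.02 w 13.5 F [ 0.3 -1.3 -1.9] q [ 0.03  0.49 -0.64  1.94  0.39  0.83 -0.4 ]
shift m [-0.     -0.      0.0016] turn -54.7
```

>>> drive_tool:
  motion:
    - [[0,0,0],-8]
    - [[0,0,0],-16]
    - [[0,0,0],-24]
    - [[0,0,0],-32]
    - [[0,0,0],-40]

```text
t: 13.3
eef_pos: [528.1, 200.9, 64.1]
orientation: [3.141, 0.0, 2.69]
ft_force: [-0.5, -0.8, -1.5]
width: 13.4
```

>>> drive_tool:
  motion:
    - [[0,0,0],-6]
    - [[0,0,0],-11]
    - [[0,0,0],-14.7]
    - [[0,0,0],-14.7]
    - [[0,0,0],-14.7]

```text
t: 13.8
eef_pos: [528.1, 200.8, 64.0]
orientation: [3.141, -0.0, 2.939]
ft_force: [0.6, 1.0, -0.4]
width: 13.5
```

```bash
python3 - <<'E'
from h import *
plan(None,None,62,168.8)
t=arm.grab_frame("side")
cv2.imwrite("pics/s8.png",cv2.resize(t[60:180,120:240],None,fx=5,fy=5,interpolation=cv2.INTER_CUBIC)[:,:,::-1])
E
```

```text
t 13.80 pos [528.1 200.8  64. ] yaw 168.4 tilt 0.01 w 13.5 F [ 0.6  1.  -0.4] q [ 0.19  0.56 -0.85  1.93  0.54  0.89  0.42]
shift m [-0.    -0.     0.002] turn -0.4
```

View pics/s8.png

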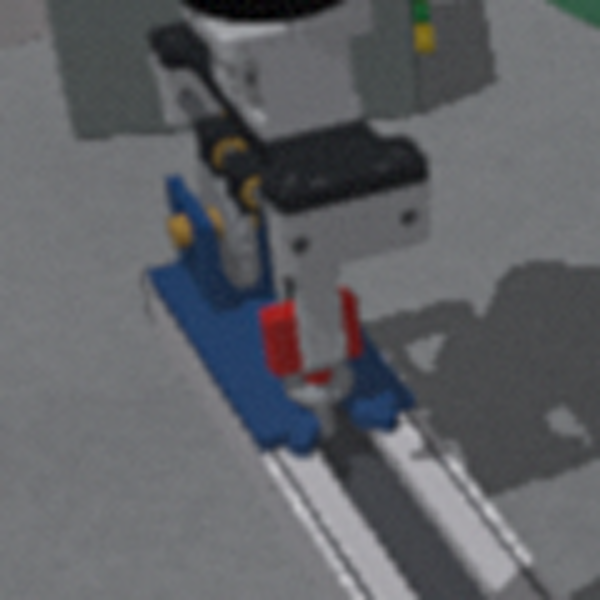

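The wing now lies across the rail, and no forces appeared during the turn. I'll lower the last 2 mm onto the channel floor.

>>> drive_tool:
  motion:
    - [[0,0,0.0005],-0.4]
    - [[0,0,0.001],-0.4]
    - [[0,0,0.0015],-0.4]
    - [[0,0,0.0015],-0.4]
    - [[0,0,0.0015],-0.4]

```text
t: 14.35
eef_pos: [528.0, 200.9, 62.5]
orientation: [3.142, -0.0, 2.948]
ft_force: [-0.4, -0.7, -2.3]
width: 13.6
```

>>> drive_tool:
  motion:
    - [[0,0,0.0003],0]
    - [[0,0,0.0006],0]
    - [[0,0,0.001],0]
    - [[0,0,0.001],0]
    - [[0,0,0.001],0]

```text
t: 14.85
eef_pos: [528.2, 200.9, 62.2]
orientation: [-3.141, 0.001, 2.948]
ft_force: [-3.2, -2.5, 12.2]
width: 13.8
```

The bolt reaches the floor at TCP z 62.2, as predicted, with 12 N up. I'll ease off and release.

>>> drive_tool:
  motion:
    - [[0,0,-0.0004],0]
    - [[0,0,-0.0007],0]
    - [[0,0,-0.0007],0]
    - [[0,0,-0.0007],0]
    - [[0,0,-0.0007],0]

```text
t: 15.35
eef_pos: [528.1, 200.9, 62.2]
orientation: [3.142, -0.0, 2.948]
ft_force: [-0.5, 0.8, 0.7]
width: 13.8
```

>>> drive_tool:
  motion:
    - [[0,0,0],0]
    - [[0,0,0],0]
    - [[0,0,0],0]
    - [[0,0,0],0]
    - [[0,0,0],0]
  grip: 0.05

```text
t: 15.85
eef_pos: [528.0, 200.9, 62.2]
orientation: [3.141, -0.0, 2.948]
ft_force: [-0.3, 0.7, -0.7]
width: 48.8
```

```bash
python3 - <<'E'
from h import *
plan()
t=arm.grab_frame("side");w=arm.grab_frame("wrist")
I=np.zeros((384,800,3),np.uint8);I[:,:416]=w[:,50:466];I[:,416:]=cv2.resize(t[70:160,140:230],(384,384),interpolation=cv2.INTER_CUBIC)
cv2.imwrite("pics/s9.png",I[:,:,::-1])
E
```

```text
t 15.85 pos [528.  200.9  62.2] yaw 168.9 tilt 0.01 w 48.8 F [-0.3  0.7 -0.7] q [ 0.19  0.56 -0.85  1.94  0.54  0.89  0.43]
shift m [0. 0. 0.] turn 0.0
```

View pics/s9.png

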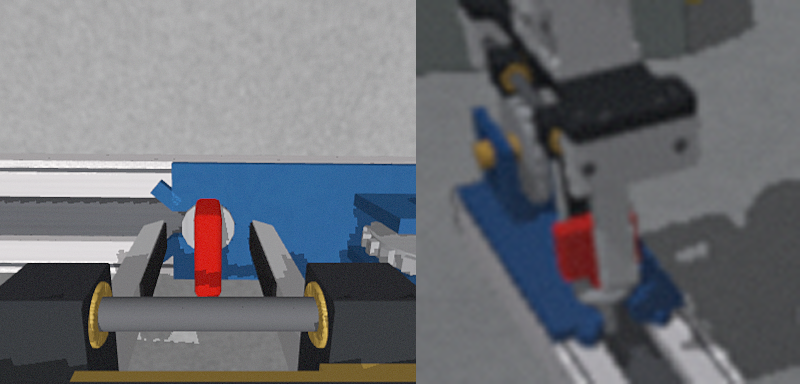

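Released: the jaws are 49 mm apart and clear of the wing, which stands upright across the rail. I'll retreat upward.

>>> drive_tool:
  motion:
    - [[0,0,-0.01],0]
    - [[0,0,-0.03],0]
    - [[0,0,-0.06],0]
    - [[0,0,-0.1],0]
    - [[0,0,-0.14],0]

```text
t: 16.45
eef_pos: [527.6, 201.0, 204.2]
orientation: [3.141, -0.001, 2.949]
ft_force: [-0.4, -0.2, -0.2]
width: 49.9
```

>>> drive_tool:
  motion:
    - [[0.02,0,-0.01],0]
    - [[0.05,0,-0.02],0]
    - [[0.08,0,-0.03],0]
    - [[0.1,0,-0.03],0]
    - [[0.1,0,-0.03],0]

```text
t: 16.95
eef_pos: [427.9, 220.8, 233.3]
orientation: [-3.141, 0.002, 2.95]
ft_force: [0.1, -0.7, -0.9]
width: 50.5
```

>>> drive_tool:
  motion:
    - [[0,0,0],0]
    - [[0,0,0],0]
    - [[0,0,0],0]
    - [[0,0,0],0]
    - [[0,0,0],0]

```text
t: 17.45
eef_pos: [430.0, 220.1, 232.0]
orientation: [3.141, -0.001, 2.948]
ft_force: [-0.2, 0.6, 0.6]
width: 50.2
```

```bash
python3 - <<'E'
from h import *
plan()
t=arm.grab_frame("side");w=arm.grab_frame("top")
I=np.zeros((480,800,3),np.uint8);I[:400,:400]=cv2.resize(t[70:170,130:230],(400,400),interpolation=cv2.INTER_CUBIC);I[:400,400:]=cv2.resize(w[130:230,50:150],(400,400),interpolation=cv2.INTER_CUBIC)
cv2.imwrite("pics/f1.png",I[:,:,::-1]);cv2.imwrite("pics/f2.png",w[:,:,::-1])
cs=cv2.findContours(red(w),0,2)[0]
for n,im in(("top",w),("side",t)):print(n,[b for b in blobs(red(im))])
c=max(cs,key=cv2.contourArea);P=np.array([plane("top",p[0],94)[:2] for p in c],np.float32);print(cv2.minAreaRect(P))
print(blobs(mask(w,(110,150,70),(125,255,255))))
E
```

```text
t 17.45 pos [430.  220.1 232. ] yaw 168.9 tilt 0.04 w 50.2 F [-0.2  0.6  0.6] q [ 0.36  0.21 -1.07  1.94  0.21  1.1   0.58]
shift m [0. 0. 0.] turn 0.0
top [(151.0, ((125.56756591796875, 184.09458923339844), (9.699540138244629, 20.385475158691406), 9.462321281433105))]
side [(230.5, ((182.0, 127.5), (17.0, 18.0), 90.0))]
((525.4940185546875, 195.3184356689453), (21.276073455810547, 44.61858367919922), 81.97528076171875)
[(125.5, ((283.67999267578125, 143.760009765625), (7.200000286102295, 21.600000381469727), 36.869895935058594)), (5445.0, ((479.5, 137.5), (95.0, 63.0), 90.0))]
```

View pics/f1.png

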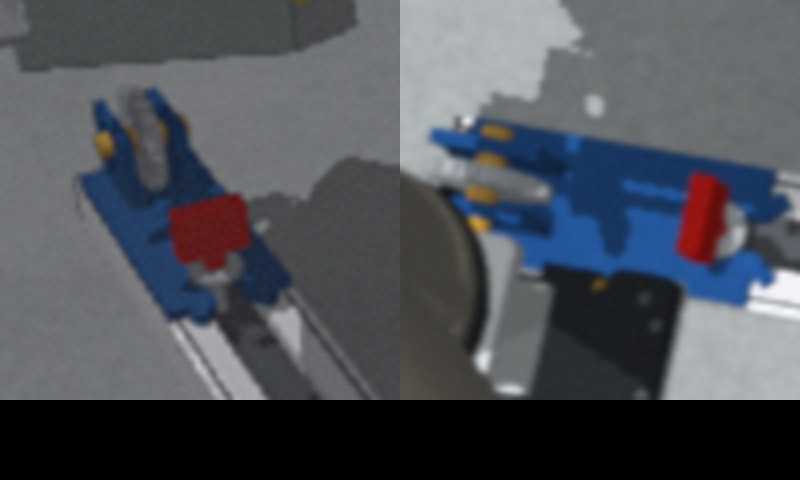

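View pics/f2.png

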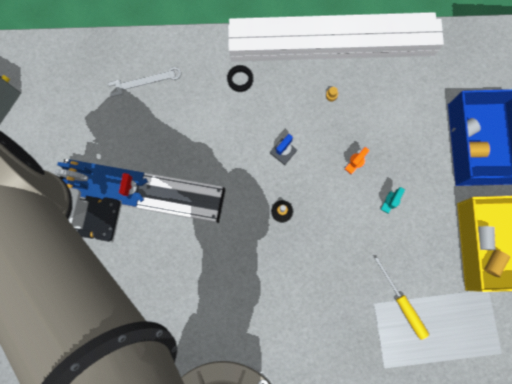

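The top picture shows the red wing at (126,184) across the rail in the foot, with blue (284,144), orange and turquoise unmoved. Nothing touches the arm. I'm handing the job in.

```bash
python3 - <<'E'
from h import *
X,e=tri(ray("top",(125.57,184.1)),ray("side",(182,127.5)));print(X,e)
print(arm.finish_job())
E
```

```text
[528.5236427  201.2479839   74.16465178] 1.5987434953447555
the job is handed in; nothing more can be done
None
```

The tensioner is locked to the rail with the red-winged bolt, and the job was handed in at about 17.5 s of the 51 s allowed. No verdict is reported.

**What I did:**
- I lowered the bolt's head into the bare end of the slot with the wing along the slot.
- I slid it into the foot slot until the stem touched the inner end (about 4 N), then backed off about 6.5 mm to the marked place.
- I gave it a quarter turn, set it on the channel floor (12 N, then eased off) and let go. The arm then moved clear.

**Last checks:**
- **Bolt:** it stands upright with the wing across the rail. Its wing centre measures about (528.5, 201.2), against the camera-measured place (527.6, 198.6), so it sits 2–3 mm nearer the slot's end. Going by the contact point, it is about 1.5 mm nearer.
- **Height:** the two camera views gave the wing centre at 74 mm rather than the nominal 78 mm. The rays miss each other by 1.6 mm and the side view is partly occluded. The floor contact came at the height I had predicted, so I trust that more.
- **Other parts:** the blue bolt, the black rubber foot and the orange and turquoise look-alikes had not moved.

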